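# Back the strap winch off one notch

### The job

The empty strap winch on the bench stands one notch too far forward for a strap to be threaded. With a fingertip throw its pawl up and over until it rests clear on the stop, push the crank backward (clockwise as seen from the crank's side) by one notch only, then tip the pawl back over so that it drops fully into the next tooth gap and locks the wheel. Push lightly, since the winch is not bolted down and must not be shoved along, tipped or lifted, and leave the bolts, the steel bush and the tape beside it where they are.

Things in the scene. Friction and masses are not known exactly. Their poses are not given: they have to be found in the camera images.
- winch: grey hand winch for a lashing strap, 5 kg, standing loose on the bench. Origin on the bench below the middle of its shaft; own x axis along the level shaft, away from the crank side; own y to the left seen from the crank side (the robot's side); z up. Base plate x = -75 to 75 mm, y = -125 to 80 mm; the front side plate (x = -50 mm) is at most 145 mm high
- shaft_axis (a point): point on the shaft's centre line at the depth of the crank handle (x = -120 mm, y = 0, 115 mm above the bench); wheel, drum and crank turn together about this line, the winch's x axis
- crank_grip (a point): middle of the black crank handle, 22 mm thick, sticking out forward (x = -85 to -155 mm), 100 mm from the shaft's axis. It starts about 45 degrees left of the top; backward carries it to the right, one notch (36 degrees) bringing it to about 10 degrees left of the top. With the pawl clear it takes 2 to 4 N at the handle and stays where it is left
- pawl_peg (a point): point (x = -100 mm) on the pawl's finger peg, a bare steel pin 10 mm thick sticking out forward (x = -64 to -120 mm), 55 mm from the pivot. It starts 149 mm above the bench, 27 degrees left of upright over the pivot; thrown clear it lies 43 degrees right of upright, 10 mm lower. A sideways push under 3 N swings it over in an arc
- pawl_pin (a point): point on the axis of the pawl's pivot (along the winch's x axis), at the same depth as the peg point: x = -100 mm, y = -82 mm, 99 mm above the bench. Fixed to the winch
- pawl (a joint): swing of the pawl about its pin, rad: about 0 (-0.02) with the nose at the bottom of a tooth gap, growing as it is thrown to the right; 1.22 on its stop. No spring: gravity holds it in the teeth or on the stop. It balances at 0.45 to 0.5; from 0.55 up it falls over onto the stop and stays there, from 0.4 down it falls into the teeth
- ratchet (a joint): turn of wheel, drum and crank, rad: 0 when a tooth bears on the seated pawl in the starting notch, growing backward (clockwise from the crank's side); one notch is 0.628. Starts at -0.14 to -0.02: each gap has about 0.2 of play. The pawl drops fully into the next gap when this stands between 0.42 and 0.62; above 0.63 it lands on a tooth instead
- bush_mid (a point): middle (33 mm up) of a loose turned steel tube, 42 mm across, 66 mm high, upright on the bench left of the winch; leave alone
- bolt_long_mid (a point): middle of a loose hexagon bolt, 70 mm long, lying on the bench in front of the winch; leave alone
- bolt_short_mid (a point): middle of a loose round-headed bolt, 47 mm long, lying on the bench in front of the winch; leave alone
- tape_mid (a point): centre (12 mm up) of a loose roll of grey tape, 85 mm across, 25 mm high, flat on the bench right of the winch; leave alone
- wheel_mid (a point): centre of the dark ratchet wheel, 12 mm thick, in front of the side plate (x = -58 mm, 115 mm above the bench); 10 saw teeth, 124 mm over the tips, so its top is 177 mm above the bench. The pawl lies on its upper right, in the same plane

How it is judged:
By the outcome, as a careful person would: the job done as asked, in the order asked, and still so for the second after the job is handed in, with the robot touching nothing.
It also fails if it takes over 51 s, if anything falls off the work surface, if the arm or the gripper's body presses on something with over 40 N, if the wrist force passes 120 N, or if a joint passes its speed limit or range.

### The arm

A 6-joint arm with a two-finger parallel gripper is mounted at the origin on a cart in front of the work surface, level with it; the furniture and walls round the work are solid. World frame = base frame: x ahead of the robot, y to its left, z up, the work surface at z = 0. Lengths are in m, angles in rad, forces in N, time in s.
With the tool pointing down it reaches from about 0.375 to 0.9 m from the base axis. Payload 3.1 kg.
Tool frame: the origin (TCP) lies between the finger pads; the fingertips stand manip.nose_length ahead of it and the grasp point (between the pads) lies 5 mm behind it (manip.nose_length is the distance from the TCP to the fingertips, in m); z points along the fingers, y is the line along which they close (so a half turn about z gives the same grasp; the last joint's range is limited). The gripper opens to 85 mm and grips with 20 to 120 N. Pads are 22 mm wide; open, the fingers measure 114 mm over their backs; the gripper's body (76 mm by 85 mm) begins 54 mm behind the grasp point. The pads swing forward as they close: fully open they stand 13 mm farther back than shut.
Start: joints at [-0.178, 0.527, 1.433, -0, 1.181, -0.178], TCP at [0.625, 0, 0.245] pointing down, gripper open.
Joint ranges: [-3.08, 3.08], [-0.75, 2.2], [0.22, 2.44], [-1.43, 4.57], [0, 2.65], [-2.85, 2.85]. Speed limits (rad/s): [2.79, 2.79, 3.14, 3.14, 3.14, 3.14].

### API

Orientations are given as a unit quaternion [x, y, z, w].
In Python, from station import monitor, eyes, job, manip gives the robot as it stands.
- The arm moves only by the shell command python3 -m pendant 'ROWS' [FORCE]. ROWS is JSON, a list that holds one entry, the list of rows, each a list of 7 numbers: the shift along the tool's x, y, z as a fraction of full scale, then the turn, a rotation vector about the tool's x, y, z as a fraction of full scale, then the opening, from 0 (shut) to 1 (fully open). A call has 1 to 20 rows; each row shifts and turns the commanded pose from where the row before left it, along the tool's axes as they then stand; what a row does not reach is not made up. Full scale, the value 1, is 800 mm for a shift and 0.12 rad for a turn. A row lasts 1/10 s, in which the tool goes at most 50 mm and 8.59 degrees, less where a joint would pass 70% of its speed; a pose out of reach is approached as far as the arm can. A call with a number of a shift or a turn outside -1 to 1 is refused whole. A call with a gripper value outside its range is refused whole. The fingers move at their own pace and stop on an object; FORCE is the grip in N (left out, the last holds). Time passes only in rows, so rows that do not move let the fingers close. It gives the time, the measured TCP pose, the force, the opening and the grip force at its end, in the units of the state.
- monitor.sense(): the state, without advancing time (a new reading comes with each control period).
- eyes.snapshot(name): name is "scene" or "side" or "wrist"; returns a dict with "pixels" (480x640x3 uint8, red, green, blue), "depth" (480x640 float32, m along the optical axis (not along the pixel's ray), 0 where there is no reading), "intrinsics" (3x3 intrinsics, pixels), "eye" and "attitude" of the camera in the world. Camera axes: x right, y down, z forward; pixel columns grow to the right and rows downward; lengths in m; the calibration is good to about 2 mm. A picture is of the moment at which its call begins.
- job.sign_off(): hands the job in; it is judged then, once.
The state is a dict: "t": time; "q": joint angles; "qd": joint speeds; "tau": joint torques, N m; "tcp_pos": TCP position; "tool_rot": TCP orientation; "force": force on the tool from outside, world axes, zero at the start; "ft_torque": the same for the moment, N m; "finger_gap": opening from 0.0 (shut) to 1.0 (fully open); "gripper_force": force on a finger pad.
Only numpy, scipy, OpenCV 4.12 (cv2) and the standard library are available. Lean on these libraries where they do the work, as an engineer would, in place of code of your own. Each camera call takes 0.05 s, during which the arm holds its last target. There are 200 camera calls.

## Working session

There is one attempt and no reset: what is moved stays moved. The work goes in short steps, Python scripts to look and compute and a shell command to move; the robot and the scene stay as the last step left them, time stands still between calls to the robot, and variables do not carry over. Pictures are saved under pics/ and viewed, at most 10 in all, crops included, and the job is handed in when it is done.

```bash
mkdir -p pics; ls; cat > h.py <<'E'
import numpy as np,cv2
from station import monitor,eyes,job,manip
from scipy.spatial.transform import Rotation as R
def snap(n,f=None):
    s=eyes.snapshot(n)
    if f: cv2.imwrite('pics/'+f,s['pixels'][:,:,::-1])
    return s
def cloud(s):
    K=np.array(s['intrinsics']);d=s['depth'];v,u=np.mgrid[:480,:640]
    p=np.stack([(u-K[0,2])/K[0,0]*d,(v-K[1,2])/K[1,1]*d,d],-1)
    a=np.array(s['attitude']); M=a if a.shape==(3,3) else R.from_quat(a).as_matrix()
    return p@M.T+np.array(s['eye'])
E
python3 - <<'E'
from h import *
print(monitor.sense(),manip.nose_length)
for n in ['scene','side']:
    s=snap(n,n+'0.png'); print(n,s['eye'],s['attitude'],s['intrinsics']); np.save(n+'0.npy',cloud(s))
E
```

```text
pics
{'t': 0.0, 'q': array([-1.78529756e-01,  5.28501487e-01,  1.43392992e+00,  1.61917658e-05,
        1.18139906e+00, -1.78514308e-01]), 'qd': array([0.00164491, 0.00097408, 0.00084916, 0.00152064, 0.00095248,
       0.00019027]), 'tau': array([ 2.50220628e-04, -4.42344439e+01, -1.78024775e+01, -2.06930472e-04,
        8.36740597e-03,  2.24214921e-05]), 'tcp_pos': array([6.24299166e-01, 1.41635817e-04, 2.44303110e-01]), 'tool_rot': array([ 7.07113979e-01,  7.07098698e-01, -6.31966435e-04, -9.23375313e-04]), 'force': array([ 0.15527344, -0.07897281,  0.52533197]), 'ft_torque': array([ 0.00893142, -0.01533905,  0.04560926]), 'gripper_force': 0.0, 'finger_gap': 1.0010250490005828} 0.014
scene [0.19215945 0.75474552 0.66938239] [-0.23863005  0.86775403 -0.42354036  0.10330635] [[576.53762523   0.         317.76454104]
 [  0.         576.53762523 248.47724647]
 [  0.           0.           1.        ]]
side [ 0.52300299 -0.69053159  0.54470016] [ 0.8508647  -0.0209977   0.00498262 -0.52494146] [[499.0643143    0.         311.91204873]
 [  0.         499.0643143  237.87057397]
 [  0.           0.           1.        ]]
```

View pics/scene0.png

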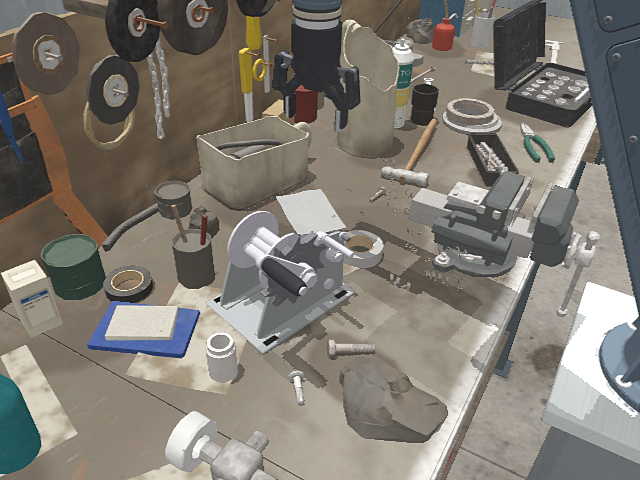

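View pics/side0.png

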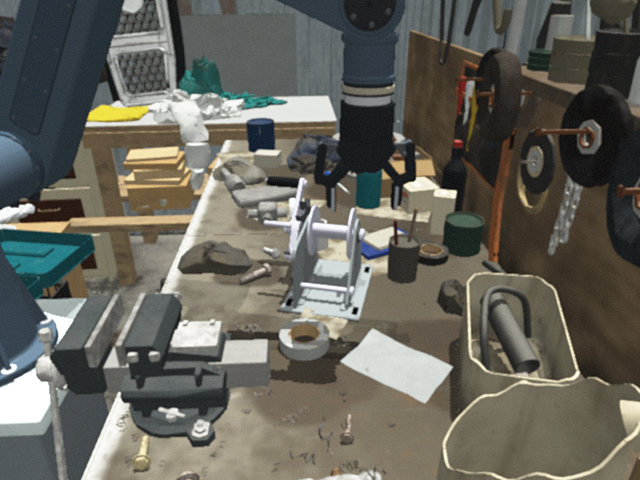

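The scene view shows the winch at about (285,280), with the black handle ending near (300,288) and the peg near (340,248). The base plate corners are near (210,300), (265,350) and (355,293). I'll enlarge it and read positions.

```bash
python3 - <<'E'
from h import *
im=cv2.imread('pics/scene0.png')[190:400,190:400]; cv2.imwrite('pics/c0.png',cv2.resize(im,(600,600),interpolation=cv2.INTER_CUBIC))
P=np.load('scene0.npy')
for n,(u,v) in dict(cornerL=(214,300),cornerF=(265,346),cornerR=(352,294),h1=(300,288),h2=(285,280),h3=(270,270),peg1=(335,240),peg2=(350,255),bush=(221,340),boltl=(350,349),bolts=(297,387)).items(): print(n,P[v,u].round(4))
E
```

```text
cornerL [0.6761 0.2323 0.0081]
cornerF [0.5477 0.2717 0.0074]
cornerR [0.4899 0.0953 0.0035]
h1 [0.4686 0.3001 0.186 ]
h2 [0.4896 0.3019 0.1908]
h3 [0.5165 0.2953 0.1904]
peg1 [0.5199 0.1105 0.1168]
peg2 [0.4643 0.1699 0.1509]
bush [0.582  0.3295 0.0549]
boltl [0.4318 0.2151 0.0139]
bolts [0.4627 0.3167 0.0142]
```

View pics/c0.png

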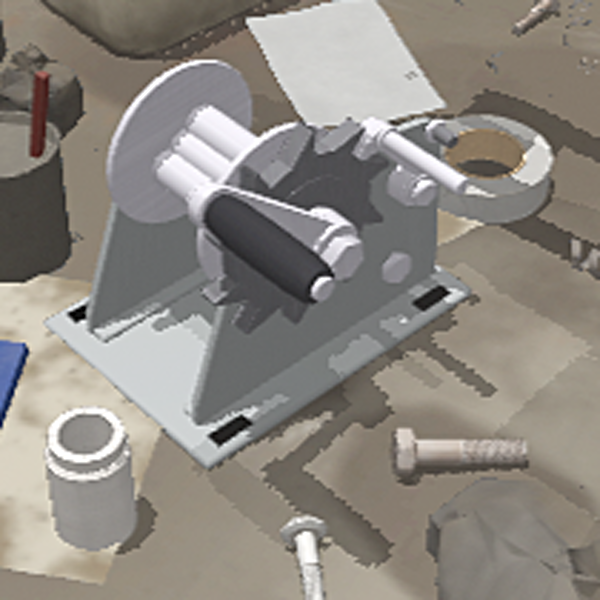

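The crop shows the peg running from about (320,235) to (353,255) in full-image pixels, the handle end at (302,291), and the pawl seated. I'll fit the winch pose.

```bash
cat > fit.py <<'E'
from h import *
from scipy.optimize import least_squares
def sel(P,c,r,zl,zh):
    q=P.reshape(-1,3); return q[(np.hypot(q[:,0]-c[0],q[:,1]-c[1])<r)&(q[:,2]>zl)&(q[:,2]<zh)]
Ps=np.load('scene0.npy');Pd=np.load('side0.npy')
c=[0.6,0.17]
def loc(p,T): # T=x,y,yaw
    d=p[:,:2]-T[:2];cc,ss=np.cos(T[2]),np.sin(T[2]); return np.c_[d@[cc,ss],d@[-ss,cc],p[:,2]]
if __name__=='__main__':
    # yaw & x from front side plate's front face in scene
    yaw=-0.305;f=Ps[346,265,:2];R2=np.array([[np.cos(yaw),-np.sin(yaw)],[np.sin(yaw),np.cos(yaw)]])
    T=np.r_[f-R2@[-.075,.08],yaw]; print(T)
    for it in range(4):
        q=np.r_[sel(Ps,T[:2],.25,-.01,.25)];l=loc(q,T)
        m=(abs(l[:,0]+.052)<.008)&(l[:,2]>.025)&(l[:,2]<.09)&(abs(l[:,1])<.08)
        L=cv2.fitLine(q[m,:2].astype(np.float32),cv2.DIST_HUBER,0,.001,.001).ravel()
        T[2]=np.arctan2(L[1],L[0])%np.pi-np.pi/2
        l=loc(q,T);print(m.sum(),T[2],'plate x',np.median(l[m,0]),l[m,0].std())
    for nm,P in(('scene',Ps),('side',Pd)):
        l=loc(sel(P,T[:2],.3,-.01,.25),T)
        b=l[(abs(l[:,2]-.006)<.005)]
        h=(l[:,0]<-.064)&(l[:,0]>-.15)
        pg=l[(l[:,0]>-.13)&(l[:,0]<-.07)&(abs(l[:,1]+.055)<.03)&(l[:,2]>.135)&(l[:,2]<.17)]
        hd=l[h&(abs(l[:,1]-.07)<.04)&(l[:,2]>.15)&(l[:,2]<.22)]
        for k,s,r in(('peg',pg,.005),('handle',hd,.011)):
            if len(s)<10: print(nm,k,len(s));continue
            # circle fit in y,z with camera-visible arc
            o=least_squares(lambda a:np.hypot(s[:,1]-a[0],s[:,2]-a[1])-r,[s[:,1].mean(),s[:,2].mean()-r],loss='soft_l1',f_scale=.001)
            print(nm,k,len(s),o.x.round(4),'x range',s[:,0].min().round(4),s[:,0].max().round(4),np.sqrt(2*o.cost/len(s)))
        print('tall min x',np.percentile(hd[:,0],1) if len(hd) else '')
        pl=l[(l[:,2]>.02)&(abs(l[:,0]+.05)<.01)]; print('plate y by z',[(z,pl[abs(pl[:,2]-z)<.005,1].max().round(4),pl[abs(pl[:,2]-z)<.005,1].min().round(4)) for z in(.03,.06)])
    np.save('T.npy',T);print(T)
E
python3 fit.py
```

```text
[ 0.59522151  0.17289214 -0.305     ]
1209 -0.2854597568511963 plate x -0.05438503876555084 0.0015926154429704129
1197 -0.28254449367523193 plate x -0.05438594542020508 0.001341514326815582
1199 -0.28263866901397705 plate x -0.05438906515884249 0.0013586404737203283
1198 -0.27873313426971436 plate x -0.05441482231375247 0.0013868620653955338
scene peg 246 [-0.0423  0.1486] x range -0.126 -0.07 0.001035874574817102
scene handle 971 [0.0857 0.1831] x range -0.15 -0.0641 0.0037031012402283865
tall min x -0.14931909304792354
plate y by z [(0.03, np.float64(0.176), np.float64(-0.2226)), (0.06, np.float64(0.1753), np.float64(-0.1017))]
side peg 163 [-0.0419  0.1496] x range -0.1268 -0.0706 0.0013017394955337415
side handle 498 [0.0695 0.1813] x range -0.1499 -0.0641 0.0036025399850989673
tall min x -0.14904538158234204
plate y by z [(0.03, np.float64(0.1574), np.float64(-0.2258)), (0.06, np.float64(0.1699), np.float64(-0.1061))]
[ 0.59522151  0.17289214 -0.27873313]
```

```bash
cat > fit2.py <<'E'
from fit import *
import sys
T=np.load('T.npy')
def cyl(s,r,a0):
    o=least_squares(lambda a:np.hypot(s[:,1]-a[0]-a[2]*(s[:,0]+.1),s[:,2]-a[1])-r,[*a0,0],loss='soft_l1',f_scale=.001); return o.x.round(4),np.sqrt(2*o.cost/len(s)).round(4)
def feat(P,T,peg,hd):
    l=loc(sel(P,T[:2],.3,-.01,.26),T);out={}
    for k,c,r,x0,x1 in(('peg',peg,.005,-.117,-.075),('handle',hd,.011,-.15,-.095)):
        rho=np.hypot(l[:,1]-c[0],l[:,2]-c[1]); s=l[(rho<r+.009)&(l[:,0]<x1)&(l[:,0]>x0)]
        if len(s)>15: out[k]=(len(s),)+cyl(s,r,c)
        t=l[(rho<r+.003)&(l[:,0]<-.08)&(l[:,0]>-.19)]
        if len(t): out[k+'tip']=np.sort(t[:,0])[:6:5].round(4)
    return out
if __name__=='__main__':
    T=T.copy(); cc,ss=np.cos(T[2]),np.sin(T[2]); dy=.0152; T[:2]+=np.array([-ss,cc])*dy
    for n,P in(('scene',Ps),('side',Pd)): print(n,feat(P,T,(-.057,.149),(.071,.186)))
    # plate edges
    l=loc(sel(Ps,T[:2],.3,.0,.26),T)
    b=l[(l[:,2]>.004)&(l[:,2]<.012)&(abs(l[:,1])<.06)]; print('front edge x',np.percentile(b[b[:,0]<-.055,0],[0,2,5]))
    b=l[(l[:,2]>.004)&(l[:,2]<.012)&(abs(l[:,0])<.06)&(l[:,1]<.095)];print('left edge y',np.percentile(b[:,1],[95,98,100]))
    print(T); np.save('T2.npy',T)
E
python3 fit2.py
```

```text
scene {'peg': (159, array([-0.0577,  0.1485,  0.0044]), np.float64(0.0008)), 'pegtip': array([-0.126 , -0.1251]), 'handle': (594, array([ 0.0714,  0.1834, -0.0056]), np.float64(0.0007)), 'handletip': array([-0.1631, -0.1625])}
side {'peg': (113, array([-0.0568,  0.1497, -0.0106]), np.float64(0.0009)), 'pegtip': array([-0.1268, -0.1248]), 'handle': (267, array([0.073 , 0.1843, 0.0107]), np.float64(0.0011)), 'handletip': array([-0.1643, -0.1609])}
front edge x [-0.29215359 -0.18974795 -0.18251649]
left edge y [0.08650133 0.09145897 0.09486905]
[ 0.5994036   0.18750549 -0.27873313]
```

```bash
cat > go.py <<'E'
from h import *
import sys
T=np.load('T2.npy');cc,ss=np.cos(T[2]),np.sin(T[2]);T[:2]-=.005*np.array([cc,ss]);W=np.array([[cc,-ss,0],[ss,cc,0],[0,0,1]]);o=np.r_[T[:2],0]
def where():
    s=monitor.sense();return W.T@(s['tcp_pos']-o),s
if __name__=='__main__':
    p,s=where();M=R.from_quat(s['tool_rot']).as_matrix()
    print('local',p.round(4),'t',s['t'],'f',(W.T@s['force']).round(2),'tool axes local\n',(W.T@M).round(3))
    for a in sys.argv[1:]:
        q=np.array(eval(a)); print(a,'shift/0.8:',(M.T@W@(q-p)/.8).round(4)); p=q
E
python3 -m pendant '[[[0,0,0,0,0,0.775,0],[0,0,0,0,0,0.775,0],[0,0,0,0,0,0.775,0],[0,0,0,0,0,0,0],[0,0,0,0,0,0,0],[0,0,0,0,0,0,0]]]'
python3 go.py '[-.1,-.026,.245]' '[-.1,-.026,.153]'
```

```text
t: 0.7
tcp_pos: [0.6249, 0.0, 0.2451]
tool_rot: [0.798, 0.602, -0.0, -0.0]
force: [-0.0, 0.3, -0.0]
finger_gap: 0.001
gripper_force: 0.0
local [ 0.0811 -0.1732  0.2451] t 0.7 f [-0.11  0.24 -0.03] tool axes local
 [[-0.001  1.    -0.   ]
 [ 1.     0.001 -0.   ]
 [-0.    -0.    -1.   ]]
[-.1,-.026,.245] shift/0.8: [ 1.843e-01 -2.261e-01  2.000e-04]
[-.1,-.026,.153] shift/0.8: [0.    0.    0.115]
```

```bash
python3 -m pendant '[[[0.0307,-0.0377,0,0,0,0,0],[0.0307,-0.0377,0,0,0,0,0],[0.0307,-0.0377,0,0,0,0,0],[0.0307,-0.0377,0,0,0,0,0],[0.0307,-0.0377,0,0,0,0,0],[0.0307,-0.0377,0,0,0,0,0],[0,0,0.029,0,0,0,0],[0,0,0.029,0,0,0,0],[0,0,0,0,0,0,0],[0,0,0,0,0,0,0]]]'
python3 - <<'E'
from h import *
a=snap('scene')['pixels'][140:380,170:490];b=snap('side')['pixels'][130:370,180:500]
cv2.imwrite('pics/p1.png',cv2.resize(np.hstack([a,b])[:,:,::-1],(800,300)) if 0 else cv2.resize(np.vstack([a,b])[:,:,::-1],None,fx=1.25,fy=1.25,interpolation=cv2.INTER_CUBIC))
E
python3 go.py '[-.1,-.026,.153]'
```

```text
t: 1.7
tcp_pos: [0.4917, 0.1915, 0.199]
tool_rot: [0.798, 0.602, -0.0, -0.0]
force: [-0.1, 0.6, -0.4]
finger_gap: -0.003
gripper_force: 0.0
local [-0.0987 -0.0256  0.1999] t 1.8 f [ 0.73 -0.67 -0.  ] tool axes local
 [[ 0.     1.     0.002]
 [ 1.    -0.     0.001]
 [ 0.001  0.002 -1.   ]]
[-.1,-.026,.153] shift/0.8: [-0.0006 -0.0017  0.0587]
```

View pics/p1.png

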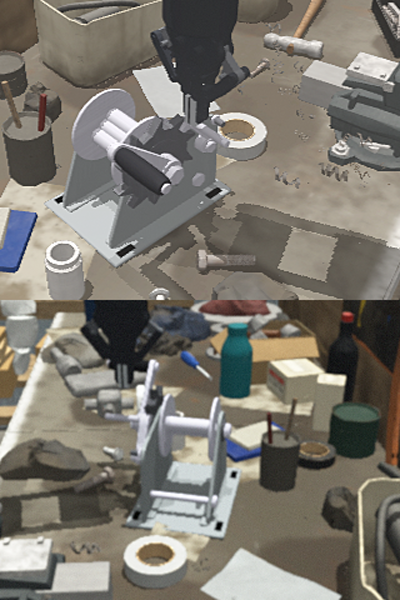

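The closed fingertips hang just left of the peg and above it, near (198,122) in the picture. The crank handle is well clear on the left. I'll check the tip's height and sides from the point clouds.

```bash
python3 - <<'E'
from h import *
from go import W,o
for n in('scene','side'):
    l=(cloud(snap(n)).reshape(-1,3)-o)@W
    m=(l[:,0]>-.135)&(l[:,0]<-.066)&(l[:,1]>-.06)&(l[:,1]<.01)&(l[:,2]>.162)&(l[:,2]<.215)
    s=l[m];print(n,m.sum(),'z',np.percentile(s[:,2],[0,1,5]).round(4))
    b=s[s[:,2]<.2];print(np.percentile(b,[1,5,50,95,99],axis=0).round(4))
E
```

```text
scene 295 z [0.1859 0.1868 0.1909]
[[-0.1113 -0.0329  0.1861]
 [-0.1108 -0.0295  0.1881]
 [-0.1032 -0.0173  0.1954]
 [-0.091  -0.0136  0.1995]
 [-0.0849 -0.0129  0.2   ]]
side 186 z [0.1663 0.1847 0.1902]
[[-0.112  -0.0379  0.169 ]
 [-0.1106 -0.0374  0.188 ]
 [-0.0963 -0.034   0.1954]
 [-0.0859 -0.021   0.1996]
 [-0.0661 -0.0058  0.1998]]
```

```bash
python3 -m pendant '[[[0,-0.0015,0.032,0,0,0,0],[0,0,0.032,0,0,0,0],[0,0,0,0,0,0,0],[-0.0075,0,0,0,0,0,0],[-0.0075,0,0,0,0,0,0],[-0.004,0,0,0,0,0,0],[-0.004,0,0,0,0,0,0],[-0.004,0,0,0,0,0,0],[-0.004,0,0,0,0,0,0],[-0.004,0,0,0,0,0,0],[-0.004,0,0,0,0,0,0]]]'; python3 go.py
```

```text
t: 3.0
tcp_pos: [0.4817, 0.1616, 0.1477]
tool_rot: [0.799, 0.602, -0.0, -0.0]
force: [-0.5, 1.6, -0.5]
finger_gap: 0.002
gripper_force: 0.2
local [-0.101  -0.0573  0.1477] t 3.0 f [-0.88  1.44 -0.54] tool axes local
 [[ 0.  1. -0.]
 [ 1. -0. -0.]
 [-0. -0. -1.]]
```

```bash
python3 -m pendant '[[[-0.004,0,0,0,0,0,0],[-0.004,0,0,0,0,0,0],[-0.004,0,0,0,0,0,0],[-0.004,0,0,0,0,0,0],[-0.004,0,0,0,0,0,0],[-0.004,0,0,0,0,0,0],[-0.004,0,0,0,0,0,0],[-0.004,0,0,0,0,0,0],[-0.004,0,0,0,0,0,0],[-0.004,0,0,0,0,0,0],[0,0,0,0,0,0,0],[0,0,0,0,0,0,0]]]'; python3 go.py
cat > look.py <<'E'
from fit2 import *
from go import W,o,T
import sys
def look(peg,hd,f=None):
    T5=T.copy()
    for n in('scene','side'):
        s=snap(n,f and n+f); P=cloud(s); print(n,feat(P,T5,peg,hd))
if __name__=='__main__': look(*eval(sys.argv[1]),*(sys.argv[2:3]))
E
python3 look.py '(-.1195,.139),(.072,.184)' A.png
```

```text
t: 4.2
tcp_pos: [0.4731, 0.131, 0.1477]
tool_rot: [0.799, 0.602, 0.0, 0.0]
force: [0.2, 0.1, 0.2]
finger_gap: 0.002
gripper_force: 0.0
local [-0.1009 -0.0891  0.1477] t 4.2 f [0.11 0.18 0.18] tool axes local
 [[ 0.001  1.     0.   ]
 [ 1.    -0.001  0.   ]
 [ 0.     0.    -1.   ]]
scene {'peg': (71, array([-0.1217,  0.141 , -0.0171]), np.float64(0.0008)), 'pegtip': array([-0.1212, -0.1198]), 'handle': (613, array([0.0716, 0.1833, 0.0072]), np.float64(0.0007)), 'handletip': array([-0.1582, -0.1577])}
side {'peg': (127, array([-0.1206,  0.1416,  0.0137]), np.float64(0.0009)), 'pegtip': array([-0.1225, -0.1186]), 'handle': (41, array([0.0731, 0.1843, 0.2257]), np.float64(0.0011)), 'handletip': array([-0.1077, -0.1034])}
```

Peg is now at y≈-121 mm, z≈141 mm, so the pawl rests on its stop and the winch has not moved. Next I'll lift, cross over and come down to the left of the handle.

```bash
python3 -m pendant '[[[0.004,0,-0.02,0,0,0,0],[0,0,-0.05,0,0,0,0],[0,0,-0.052,0,0,0,0],[0.049,-0.0048,0,0,0,0,0],[0.049,-0.0048,0,0,0,0,0],[0.049,-0.0048,0,0,0,0,0],[0.049,-0.0048,0,0,0,0,0],[0.046,-0.0048,0,0,0,0,0],[0,0,0,0,0,0,0],[0,0,0.0345,0,0,0,0],[0,0,0.0345,0,0,0,0],[0,0,0,0,0,0,0],[0,0,0,0,0,0,0]]]'; python3 go.py
```

```text
t: 5.6
tcp_pos: [0.5086, 0.325, 0.19]
tool_rot: [0.799, 0.602, -0.001, -0.0]
force: [0.2, 0.1, 1.1]
finger_gap: 0.002
gripper_force: 0.0
local [-0.1202  0.1072  0.19  ] t 5.6 f [0.14 0.14 1.07] tool axes local
 [[ 0.001  1.    -0.001]
 [ 1.    -0.001 -0.001]
 [-0.001 -0.001 -1.   ]]
```

```bash
python3 -m pendant '[[[-0.006,0,0,0,0,0,0],[-0.006,0,0,0,0,0,0],[-0.003,0,0,0,0,0,0],[-0.003,0,0,0,0,0,0],[-0.003,0,0,0,0,0,0],[-0.003,0,0,0,0,0,0],[-0.003,0,0,0,0,0,0],[-0.003,0,0,0,0,0,0],[-0.003,0,0,0,0,0,0]]]'; python3 go.py
```

```text
t: 6.5
tcp_pos: [0.5044, 0.3082, 0.1944]
tool_rot: [0.8, 0.6, 0.01, -0.004]
force: [-2.6, 22.7, 14.0]
finger_gap: -0.003
gripper_force: 10.5
local [-0.1195  0.0899  0.1944] t 6.5 f [-8.77 21.11 13.95] tool axes local
 [[ 0.004  1.     0.005]
 [ 1.    -0.004  0.02 ]
 [ 0.02   0.005 -1.   ]]
```

The handle jammed by friction: I pushed level while it has to rise along its arc. I'll back off, check the winch, and then follow the arc.

```bash
python3 -m pendant '[[[0.008,0,0,0,0,0,0],[0.01,0,0,0,0,0,0],[0.013,0,0,0,0,0,0],[0,0,0,0,0,0,0],[0,0,0,0,0,0,0]]]'; python3 go.py; python3 look.py '(-.1195,.139),(.070,.186)' B.png
python3 - <<'E'
from h import *
from go import W,o
a=cv2.imread('pics/sceneA.png').astype(int);b=cv2.imread('pics/sceneB.png').astype(int)
d=np.abs(a-b).sum(2)[200:400,190:380]; print('changed px',(d>60).sum())
g=lambda i:np.float32(cv2.cvtColor(np.uint8(i),cv2.COLOR_BGR2GRAY))
for n,r in(('base',(275,355,205,300)),('plateR',(270,300,300,360))):
    A,B=[g(x)[r[0]:r[1],r[2]:r[3]] for x in(a,b)]; print(n,cv2.phaseCorrelate(A,B))
cv2.imwrite('pics/B.png',cv2.resize(np.uint8(b)[180:400,180:400],(600,600),interpolation=cv2.INTER_CUBIC))
E
```

```text
t: 7.0
tcp_pos: [0.5081, 0.3238, 0.1894]
tool_rot: [0.798, 0.602, -0.001, 0.0]
force: [0.6, -0.3, 0.9]
finger_gap: -0.001
gripper_force: 0.0
local [-0.1203  0.1059  0.1894] t 7.0 f [ 0.64 -0.09  0.91] tool axes local
 [[-0.     1.    -0.001]
 [ 1.     0.    -0.001]
 [-0.001 -0.001 -1.   ]]
scene {'peg': (158, array([-0.1213,  0.1409, -0.0035]), np.float64(0.0009)), 'pegtip': array([-0.1207, -0.1203]), 'handle': (328, array([0.0694, 0.1864, 0.0306]), np.float64(0.0008)), 'handletip': array([-0.1579, -0.1574])}
side {'peg': (127, array([-0.1206,  0.1413, -0.0141]), np.float64(0.0009)), 'pegtip': array([-0.122 , -0.1201]), 'handle': (267, array([ 0.0697,  0.1878, -0.0036]), np.float64(0.0011)), 'handletip': array([-0.158 , -0.1562])}
changed px 10883
base ((-0.0040174915131245825, 0.04948101054723253), 0.8243771274884542)
plateR ((-0.35495408811401674, -0.20826463700479536), 0.36504903475443523)
```

View pics/B.png

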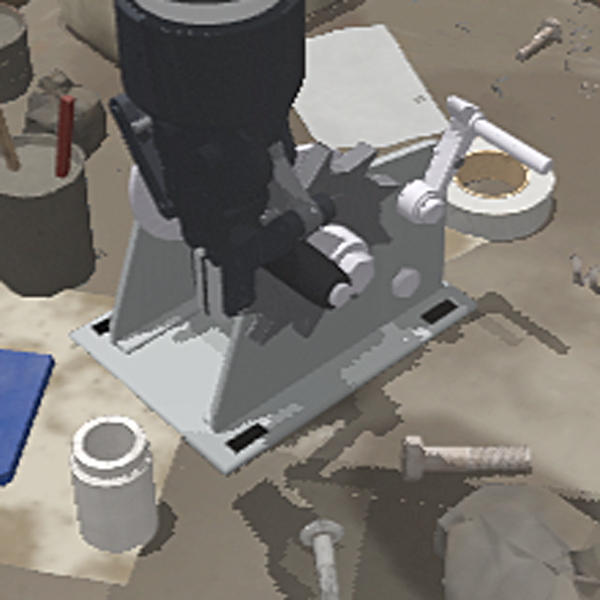

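The winch has not moved (base shift about 0 px) and the handle has turned about 2°. The finger linkage at about (310,205) sticks out toward the crank, so I'll check its profile for clearance.

```bash
python3 - <<'E'
from h import *
from go import W,o,where
p,_=where()
for n in('scene','side','wrist'):
    l=(cloud(snap(n)).reshape(-1,3)-o)@W-p
    l=l[(abs(l[:,0])<.09)&(abs(l[:,1])<.06)&(l[:,2]>-.02)&(l[:,2]<.1)]
    for z in np.arange(-.015,.1,.008):
        s=l[abs(l[:,2]-z)<.004]; s=s[(s[:,1]>-.045)]
        if len(s)>3: print(n,round(z+p[2],3),len(s),'x',s[:,0].min().round(3),s[:,0].max().round(3),'y',s[:,1].min().round(3),s[:,1].max().round(3))
E
```

```text
scene 0.175 7 x -0.032 -0.004 y -0.033 0.009
scene 0.183 130 x -0.037 0.008 y -0.041 0.012
scene 0.191 322 x -0.038 0.015 y -0.045 0.012
scene 0.199 280 x -0.035 0.014 y -0.044 0.012
scene 0.207 86 x -0.013 0.016 y -0.008 0.012
scene 0.215 62 x -0.013 0.017 y 0.006 0.013
scene 0.223 132 x -0.031 0.034 y -0.009 0.015
scene 0.231 271 x -0.037 0.04 y -0.011 0.015
scene 0.239 196 x -0.044 0.05 y -0.014 0.017
scene 0.247 303 x -0.05 0.051 y -0.014 0.018
scene 0.255 282 x -0.057 0.06 y -0.009 0.018
scene 0.263 401 x -0.061 0.063 y -0.013 0.019
scene 0.271 458 x -0.061 0.06 y -0.012 0.02
scene 0.279 376 x -0.05 0.021 y -0.007 0.021
scene 0.287 239 x -0.042 0.017 y -0.009 0.021
side 0.175 10 x -0.017 0.043 y -0.044 -0.033
side 0.183 49 x -0.037 0.049 y -0.045 -0.001
side 0.191 123 x -0.038 0.049 y -0.045 0.006
side 0.199 163 x -0.036 0.043 y -0.045 0.007
side 0.207 49 x -0.013 0.014 y -0.013 0.007
side 0.215 49 x -0.017 0.016 y -0.012 0.006
side 0.223 84 x -0.032 0.03 y -0.015 0.01
side 0.231 140 x -0.037 0.035 y -0.016 0.015
side 0.239 135 x -0.044 0.042 y -0.018 0.017
side 0.247 144 x -0.05 0.05 y -0.019 0.019
side 0.255 146 x -0.057 0.057 y -0.019 0.014
side 0.263 199 x -0.06 0.061 y -0.019 0.007
side 0.271 214 x -0.06 0.061 y -0.022 0.013
side 0.279 179 x -0.048 0.05 y -0.022 0.007
side 0.287 153 x -0.041 0.042 y -0.021 0.011
wrist 0.183 499 x -0.013 0.013 y 0.006 0.011
wrist 0.191 1260 x -0.013 0.049 y -0.038 0.011
wrist 0.199 1269 x -0.013 0.043 y -0.037 0.012
wrist 0.207 835 x -0.013 0.014 y 0.006 0.011
wrist 0.215 1654 x -0.021 0.021 y -0.012 0.014
wrist 0.223 4404 x -0.035 0.035 y -0.013 0.014
wrist 0.231 10298 x -0.041 0.041 y -0.009 0.014
wrist 0.239 7184 x -0.047 0.047 y -0.009 0.018
wrist 0.247 12868 x -0.054 0.054 y -0.005 0.018
wrist 0.255 15409 x -0.057 0.057 y 0.002 0.018
wrist 0.263 7403 x -0.054 0.055 y 0.01 0.019
wrist 0.271 464 x -0.018 0.019 y 0.018 0.02
```

```bash
python3 -m pendant '[[[-0.007,0,0,0,0,0,0],[-0.007,0,0,0,0,0,0],[-0.0025,0,-0.0019,0,0,0,0],[-0.0025,0,-0.0021,0,0,0,0],[-0.0025,0,-0.0021,0,0,0,0],[-0.0025,0,-0.0021,0,0,0,0]]]'; python3 go.py
```

```text
t: 7.85
tcp_pos: [0.5034, 0.3063, 0.197]
tool_rot: [0.799, 0.602, 0.001, -0.0]
force: [0.1, 4.6, -0.6]
finger_gap: -0.002
gripper_force: 1.8
local [-0.12    0.0878  0.197 ] t 7.85 f [-1.22  4.47 -0.58] tool axes local
 [[ 0.001  1.     0.001]
 [ 1.    -0.001  0.002]
 [ 0.002  0.001 -1.   ]]
```

```bash
python3 -m pendant '[[[-0.0032,0,-0.002,0,0,0,0],[-0.0032,0,-0.002,0,0,0,0],[-0.0032,0,-0.0018,0,0,0,0],[-0.0032,0,-0.0018,0,0,0,0],[-0.0032,0,-0.0018,0,0,0,0],[-0.0032,0,-0.0016,0,0,0,0],[-0.0032,0,-0.0016,0,0,0,0]]]'; python3 go.py;  python3 -m pendant '[[[-0.0028,0,-0.0013,0,0,0,0],[-0.0028,0,-0.0013,0,0,0,0],[-0.0028,0,-0.0013,0,0,0,0],[-0.0028,0,-0.0012,0,0,0,0],[-0.0028,0,-0.0012,0,0,0,0],[0,0,0,0,0,0,0]]]';python3 go.py; python3 look.py '(-.1195,.139),(.032,.21)' C.png
```

```text
t: 8.55
tcp_pos: [0.5001, 0.2915, 0.2094]
tool_rot: [0.799, 0.602, 0.005, -0.001]
force: [1.1, 8.7, 6.2]
finger_gap: -0.0
gripper_force: 4.3
local [-0.1191  0.0727  0.2094] t 8.55 f [-1.34  8.69  6.23] tool axes local
 [[ 0.001  1.     0.004]
 [ 1.    -0.001  0.009]
 [ 0.009  0.004 -1.   ]]
t: 9.15
tcp_pos: [0.4971, 0.2789, 0.2138]
tool_rot: [0.799, 0.602, 0.003, 0.0]
force: [2.1, 5.3, 4.5]
finger_gap: -0.001
gripper_force: 2.7
local [-0.1185  0.0597  0.2138] t 9.15 f [0.5  5.7  4.53] tool axes local
 [[ 0.     1.     0.005]
 [ 1.    -0.     0.005]
 [ 0.005  0.005 -1.   ]]
scene {'peg': (153, array([-0.1214,  0.1407,  0.0005]), np.float64(0.0009)), 'pegtip': array([-0.1208, -0.1204]), 'handle': (322, array([0.0391, 0.2071, 0.0371]), np.float64(0.0008)), 'handletip': array([-0.1585, -0.1574])}
side {'peg': (126, array([-0.1205,  0.1415, -0.0317]), np.float64(0.0009)), 'pegtip': array([-0.1224, -0.1196]), 'handle': (295, array([0.0396, 0.2084, 0.0112]), np.float64(0.0011)), 'handletip': array([-0.159 , -0.1558])}
```

```bash
python3 -m pendant '[[[-0.0035,0,-0.0012,0,0,0,0],[-0.0035,0,-0.0012,0,0,0,0],[-0.0035,0,-0.001,0,0,0,0],[-0.0035,0,-0.001,0,0,0,0],[-0.0035,0,-0.001,0,0,0,0],[-0.003,0,-0.0005,0,0,0,0],[0,0,0,0,0,0,0]]]';python3 go.py; python3 look.py '(-.1195,.139),(.022,.213)' D.png
```

```text
t: 9.95
tcp_pos: [0.49, 0.2611, 0.2163]
tool_rot: [0.799, 0.602, -0.001, 0.0]
force: [0.9, 2.1, 1.5]
finger_gap: 0.001
gripper_force: 1.1
local [-0.1204  0.0406  0.2163] t 9.95 f [0.31 2.32 1.46] tool axes local
 [[ 0.     1.    -0.001]
 [ 1.    -0.    -0.001]
 [-0.001 -0.001 -1.   ]]
scene {'peg': (154, array([-0.1214,  0.1406,  0.0006]), np.float64(0.0008)), 'pegtip': array([-0.1203, -0.1193]), 'handle': (312, array([0.0243, 0.2131, 0.1371]), np.float64(0.0015)), 'handletip': array([-0.1581, -0.1575])}
side {'peg': (126, array([-0.1205,  0.1414, -0.0007]), np.float64(0.0009)), 'pegtip': array([-0.1221, -0.118 ]), 'handle': (350, array([0.0208, 0.215 , 0.0108]), np.float64(0.0015)), 'handletip': array([-0.1593, -0.1553])}
```

```bash
python3 -m pendant '[[[0.02,0,0,0,0,0,0],[0.04,0,0,0,0,0,0],[0.02,0,-0.02,0,0,0,0],[0,0,-0.05,0,0,0,0],[0,0,0,0,0,0,0]]]'; python3 look.py '(-.1195,.139),(.02,.213)' E.png; python3 go.py '[-.1,.09,.300]' '[-.1,-.165,.3]' '[-.1,-.165,.146]'
python3 - <<'E'
from h import *
im=cv2.imread('pics/sceneE.png')[180:380,190:390]; cv2.imwrite('pics/E.png',cv2.resize(im,(600,600),interpolation=cv2.INTER_CUBIC))
E
```

```text
t: 10.55
tcp_pos: [0.5104, 0.3255, 0.2766]
tool_rot: [0.798, 0.603, 0.004, 0.001]
force: [0.7, 0.8, 0.9]
finger_gap: 0.002
gripper_force: 0.0
scene {'peg': (154, array([-0.1215,  0.1408,  0.0015]), np.float64(0.0009)), 'pegtip': array([-0.121 , -0.1198]), 'handle': (584, array([0.0187, 0.2133, 0.0044]), np.float64(0.0007)), 'handletip': array([-0.158 , -0.1577])}
side {'peg': (127, array([-0.1206,  0.1414,  0.0081]), np.float64(0.001)), 'pegtip': array([-0.1216, -0.1199]), 'handle': (298, array([ 0.02  ,  0.2143, -0.0064]), np.float64(0.001)), 'handletip': array([-0.1584, -0.1555])}
local [-0.1206  0.1059  0.2726] t 10.65 f [-0.25  0.43 -0.21] tool axes local
 [[-0.001  1.     0.   ]
 [ 1.     0.001 -0.001]
 [-0.001  0.    -1.   ]]
[-.1,.09,.300] shift/0.8: [-0.0199  0.0257 -0.0342]
[-.1,-.165,.3] shift/0.8: [-3.187e-01 -2.000e-04  2.000e-04]
[-.1,-.165,.146] shift/0.8: [ 1.000e-04 -0.000e+00  1.925e-01]
```

View pics/E.png

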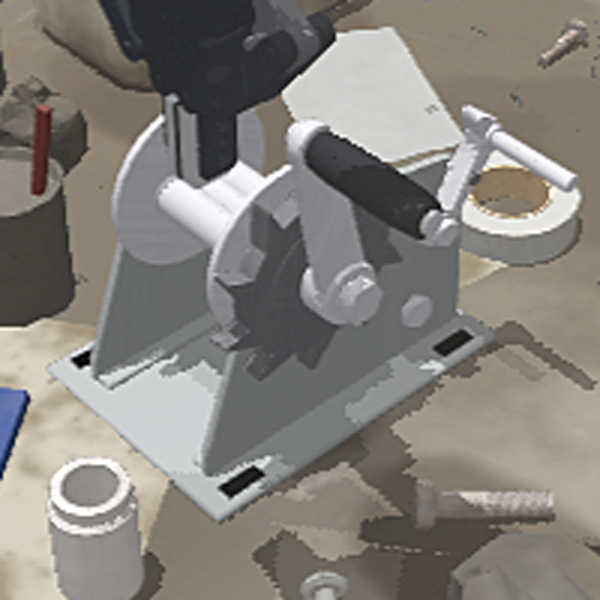

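The handle now measures about 11° left of the top, a turn of about 0.615 rad, so the ratchet stands at about 0.48 to 0.60 and inside the window. Next I'll go over to the right side of the peg.

```bash
python3 -m pendant '[[[-0.02,0.0257,-0.0342,0,0,0,0],[-0.0455,0,0,0,0,0,0],[-0.0455,0,0,0,0,0,0],[-0.0455,0,0,0,0,0,0],[-0.0455,0,0,0,0,0,0],[-0.0455,0,0,0,0,0,0],[-0.0455,0,0,0,0,0,0],[-0.0455,0,0,0,0,0,0],[0,0,0,0,0,0,0],[0,0,0.0485,0,0,0,0],[0,0,0.0485,0,0,0,0],[0,0,0.0485,0,0,0,0],[0,0,0.0485,0,0,0,0],[0,0,0,0,0,0,0],[0,0,0,0,0,0,0]]]'; python3 go.py
```

```text
t: 12.15
tcp_pos: [0.4526, 0.058, 0.144]
tool_rot: [0.798, 0.602, -0.001, -0.001]
force: [-0.7, -0.7, 1.1]
finger_gap: 0.002
gripper_force: 0.0
local [-0.1005 -0.1649  0.144 ] t 12.15 f [-0.46 -0.86  1.11] tool axes local
 [[-0.     1.    -0.004]
 [ 1.     0.    -0.001]
 [-0.001 -0.004 -1.   ]]
```

```bash
python3 -m pendant '[[[0.0104,0,0,0,0,0,0],[0.0104,0,0,0,0,0,0],[0.0104,0,0,0,0,0,0],[0.0032,0,-0.0016,0,0,0,0],[0.0032,0,-0.0016,0,0,0,0],[0.0032,0,-0.0014,0,0,0,0]]]'; python3 go.py; python3 -m pendant '[[[0.0032,0,-0.0014,0,0,0,0],[0.0032,0,-0.0012,0,0,0,0],[0.0032,0,-0.0012,0,0,0,0],[0.0032,0,-0.0012,0,0,0,0],[0.0032,0,-0.0012,0,0,0,0],[0.0032,0,-0.001,0,0,0,0],[0.0032,0,-0.001,0,0,0,0],[0.0032,0,-0.001,0,0,0,0]]]'; python3 go.py
```

```text
t: 12.75
tcp_pos: [0.4625, 0.0887, 0.1489]
tool_rot: [0.798, 0.602, 0.0, 0.0]
force: [-0.6, -1.8, 2.3]
finger_gap: 0.001
gripper_force: 0.9
local [-0.0994 -0.1326  0.1489] t 12.75 f [-0.08 -1.91  2.31] tool axes local
 [[-0.     1.     0.001]
 [ 1.     0.    -0.   ]
 [-0.     0.001 -1.   ]]
t: 13.55
tcp_pos: [0.468, 0.1087, 0.1557]
tool_rot: [0.799, 0.602, -0.0, -0.0]
force: [0.6, 0.1, -0.3]
finger_gap: 0.0
gripper_force: 0.2
local [-0.0997 -0.1119  0.1557] t 13.55 f [ 0.52  0.23 -0.34] tool axes local
 [[ 0.  1. -0.]
 [ 1. -0.  0.]
 [ 0. -0. -1.]]
```

```bash
python3 -m pendant '[[[0.003,0,-0.0004,0,0,0,0],[0.003,0,-0.0004,0,0,0,0],[0.003,0,-0.0004,0,0,0,0],[0.003,0,-0.0004,0,0,0,0],[0.003,0,0,0,0,0,0],[0.003,0,0,0,0,0,0],[0.003,0,0,0,0,0,0],[0.003,0,0,0,0,0,0],[0.003,0,0,0,0,0,0],[0.002,0,0,0,0,0,0],[0,0,0,0,0,0,0],[0,0,0,0,0,0,0]]]'; python3 go.py;python3 look.py '(-.057,.149),(.02,.213)' F.png
```

```text
t: 14.75
tcp_pos: [0.4743, 0.1307, 0.157]
tool_rot: [0.799, 0.602, -0.0, 0.0]
force: [0.6, 0.3, 0.3]
finger_gap: -0.005
gripper_force: 0.0
local [-0.0996 -0.089   0.157 ] t 14.75 f [0.44 0.46 0.34] tool axes local
 [[ 0.  1. -0.]
 [ 1. -0. -0.]
 [-0. -0. -1.]]
scene {'peg': (132, array([-0.0575,  0.1486,  0.0286]), np.float64(0.0008)), 'pegtip': array([-0.1211, -0.1201]), 'handle': (594, array([0.0188, 0.2132, 0.0058]), np.float64(0.0008)), 'handletip': array([-0.1576, -0.1574])}
side {'peg': (51, array([-0.0588,  0.1495,  0.1148]), np.float64(0.0009)), 'pegtip': array([-0.0941, -0.0921]), 'handletip': array([-0.0928, -0.0866])}
```

The peg is back at its starting spot (y -57.5, z 148.6 mm), so the pawl has dropped fully. I'll retreat and check once more.

```bash
python3 -m pendant '[[[-0.025,0,0,0,0,0,0],[-0.03,0,-0.02,0,0,0,0],[0,0,-0.05,0,0,0,0],[0,0,-0.05,0,0,0,0],[0,0,-0.05,0,0,0,0],[-0.05,0,0,0,0,0,0],[-0.05,0,0,0,0,0,0],[0,0,0,0,0,0,0],[0,0,0,0,0,0,0]]]'; python3 look.py '(-.057,.149),(.02,.213)' G.png
python3 - <<'E'
from h import *
a=cv2.imread('pics/scene0.png',0);b=cv2.imread('pics/sceneG.png',0)
for n,r in dict(base=(290,352,205,300),bush=(325,390,195,245),bolts=(335,360,320,380),short=(365,410,280,312),tape=(230,272,350,388)).items():
    A,B=[np.float32(x[r[0]:r[1],r[2]:r[3]]) for x in(a,b)];print(n,np.round(cv2.phaseCorrelate(A,B)[0],2),np.abs(A-B).mean().round(1))
cv2.imwrite('pics/G.png',cv2.resize(cv2.imread('pics/sceneG.png')[180:400,180:400],(600,600),interpolation=cv2.INTER_CUBIC))
E
```

```text
t: 15.75
tcp_pos: [0.44, 0.011, 0.2931]
tool_rot: [0.799, 0.601, 0.0, -0.0]
force: [0.1, -0.3, -0.0]
finger_gap: 0.001
gripper_force: 0.0
scene {'peg': (134, array([-0.0574,  0.1486,  0.0186]), np.float64(0.0009)), 'pegtip': array([-0.1207, -0.1194]), 'handle': (591, array([0.0189, 0.2133, 0.0098]), np.float64(0.0007)), 'handletip': array([-0.1576, -0.1574])}
side {'peg': (113, array([-0.0568,  0.1495,  0.0209]), np.float64(0.001)), 'pegtip': array([-0.1217, -0.1201]), 'handle': (296, array([ 0.0201,  0.2144, -0.0071]), np.float64(0.0011)), 'handletip': array([-0.1595, -0.1556])}
base [-0.09  0.04] 4.2
bush [0.02 0.01] 2.2
bolts [-0.24  0.33] 13.0
short [1.3  0.28] 17.0
tape [-0.04  0.45] 25.1
```

View pics/G.png

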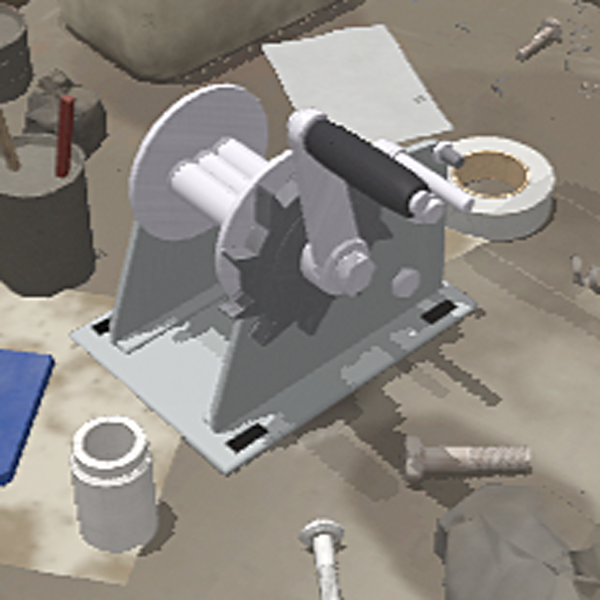

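The pawl is seated: the peg at (430,175) sits where it started. The crank is one notch back, and the base, bush, bolts and tape are in place; the small pixel differences come from shadows and occlusion.

```bash
python3 -c "
from station import job;print(job.sign_off())"
```

```text
the job is handed in; nothing more can be done
None
```

The job is handed in at about 16 s: the pawl was thrown onto its stop, the crank pushed back one notch and the pawl dropped fully into the next gap, and the winch and loose parts did not move, though my first crank push jammed at about 25 N before I backed off.

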